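# Snap two screwdrivers into the clip rack in order of length

## Robot

A 6-joint arm with a two-finger parallel gripper is mounted at the origin on a cart in front of the work surface, level with it; the furniture and walls round the work are solid. World frame = base frame: x ahead of the robot, y to its left, z up, the work surface at z = 0. Lengths are in mm, angles in rad, forces in N, time in s.
With the tool pointing down it reaches from about 275 to 1000 mm from the base axis. Payload 8.4 kg.
Tool frame: the origin (TCP) lies between the finger pads; the fingertips stand 22 mm ahead of it and the grasp point (between the pads) lies 3 mm ahead of it; z points along the fingers, y is the line along which they close (so a half turn about z gives the same grasp; the last joint's range is limited). The gripper opens to 85 mm and grips with 20 to 120 N. Pads are 22 mm wide; open, the fingers measure 114 mm over their backs; the gripper's body (76 mm by 85 mm) begins 54 mm behind the grasp point. The pads swing forward as they close: fully open they stand 13 mm farther back than shut.
Start: joints at [1.248, 0.353, 1.633, -0, 1.155, -0.002], TCP at [197.077, 593.118, 253.281] pointing down, gripper open.
Joint ranges: [-2.63, 2.63], [-0.92, 2.1], [0.06, 2.66], [-1.3, 4.44], [0, 2.69], [-3.02, 3.02]. Speed limits (rad/s): [2.22, 2.22, 2.79, 3.14, 3.14, 3.14].

## Interface

Orientations are given as [roll, pitch, yaw] about the fixed x, y, z axes, in that order (R = Rz(yaw) Ry(pitch) Rx(roll)).
In Python, from rig import r, grab_frame gives the robot as it stands.
- The arm moves only by the shell command python3 -m inch 'ROWS' [FORCE]. ROWS is JSON, a list of rows, each a list of 7 numbers: the turn, a rotation vector about the tool's x, y, z as a fraction of full scale, then the shift along the tool's x, y, z as a fraction of full scale, then the closure, from 0 (fully open) to 1 (shut). In form: [[rx, ry, rz, dx, dy, dz, fingers], ...]. A call has 1 to 8 rows; each row shifts and turns the commanded pose from where the row before left it, along the tool's axes as they then stand; what a row does not reach is not made up. Full scale, the value 1, is 2.5 cm for a shift and pi rad for a turn. A row lasts 1/12 s, in which the tool goes at most 41.7 mm and 7.16 degrees, less where a joint would pass 70% of its speed; a pose out of reach is approached as far as the arm can. A call with a number of a shift or a turn outside -1 to 1 is refused whole. A call with a gripper value outside its range is refused whole. The fingers move at their own pace and stop on an object; FORCE is the grip in N (left out, the last holds). Time passes only in rows, so rows that do not move let the fingers close. It gives the time, the measured TCP pose, the force, the opening and the grip force at its end, in the units of the state.
- r.sense(): the state, without advancing time (a new reading comes with each control period).
- grab_frame(name): name is "scene" or "top" or "wrist"; returns a dict with "pixels" (400x640x3 uint8, red, green, blue), "z_map" (400x640 float32, mm along the optical axis (not along the pixel's ray), 0 where there is no reading), "vertical_fov" (degrees; the focal length in pixels is half the picture's height over the tangent of half this angle, whatever the lens; pixels are square), "cx", "cy" (the principal point, pixels), "cam_to_world" (4x4, takes a point from camera to world coordinates). Camera axes: x right, y down, z forward; pixel columns grow to the right and rows downward; lengths in mm; the calibration is good to about 2 mm. The wrist camera is an equidistant fisheye: a pixel r from the principal point sees the ray r / f radians off the axis. A picture is of the moment at which its call begins.
- r.sign_off(): hands the job in; it is judged then, once.
The state is a dict: "clock": time; "qpos": joint angles; "qvel": joint speeds; "joint_efforts": joint torques, N m; "eef_pos": TCP position; "tcp_rot": TCP orientation; "contact_force": force on the tool from outside, world axes, zero at the start; "wrist_torque": the same for the moment, N m; "opening": opening from 0.0 (shut) to 1.0 (fully open); "grasp_force": force on a finger pad.
Only numpy, scipy, OpenCV 4.12 (cv2) and the standard library are available. Lean on these libraries where they do the work, as an engineer would, in place of code of your own. Each camera call takes 0.05 s, during which the arm holds its last target. There are 200 camera calls.

## Task

Put the two loose screwdrivers back into the clip rack: snap the shorter one fully home into the empty place on the left of the driver that is already there and the longer one into the empty place on its right, as seen from the robot, each with the middle of its handle midway between the two clips of its place, gripped by both, and the blade pointing away from the robot like the one already there. Leave that one snapped in its place, and do not knock the cutter, the jar or the gear wheel out of place.

Things in the scene. Friction and masses are not known exactly. Their poses are not given: they have to be found in the camera images.
- clip_rack: aluminium base plate, 76 (x) by 206 (y) by 5 mm, fixed on the worktop, with three driver places side by side, 70 mm apart along its y. Origin: centre of its underside; x points away from the robot (turned up to about 0.25 rad), y left, z up. Each place has two equal steel spring clips, centred 24 mm before and behind its centre in x, each 8 mm long: 40 mm of handle stay free between.
- place_left (a point): left-hand place (rack's +y side), empty: the point where a handle's middle lies once snapped in, axis along the rack's x, 30 mm above the worktop. Axes as the rack's. Each clip is two thin sprung jaws, mouth upward, about 9 mm wide between lips 36 mm above the worktop, flared guides up to 46 mm; a black saddle below stops the handle.
- place_mid (a point): the same point of the middle place, which holds the middle-sized driver from the start. A handle pushed straight down springs the jaws apart and they close over it; this takes roughly 6 to 12 N for the two clips of a place together. A handle merely resting on the lips lies about 13 mm too high.
- place_right (a point): the same point of the right-hand place (rack's -y side), empty at the start.
- short_driver_handle (a point): the shorter loose screwdriver, 169 mm long, about 40 g: black handle with a dark green band, round, 14 mm thick and 70 mm long; steel shaft 4 mm thick. It starts lying level on the worktop, blade more or less away from the robot, axis about 7 mm up; it rolls if nudged. The point: the middle of the handle, on its axis, 134 mm from the blade's tip. Own z runs from the blade to the handle's end.
- short_driver_tip (a point): the tip of the shorter driver's blade.
- long_driver_handle (a point): the longer loose screwdriver, 199 mm long, about 40 g: black handle with a dark green band, round, 14 mm thick and 76 mm long; steel shaft 4 mm thick. It starts lying level on the worktop, blade more or less away from the robot, axis about 7 mm up; it rolls if nudged. The point: the middle of the handle, on its axis, 161 mm from the blade's tip. Own z runs from the blade to the handle's end.
- long_driver_tip (a point): the tip of the longer driver's blade.
- mid_driver_handle (a point): the middle-sized screwdriver, 183 mm long, about 40 g: black handle with a dark green band, round, 14 mm thick and 76 mm long; steel shaft 4 mm thick. Snapped into the middle place from the start, blade away from the robot; stays there. The point: the middle of the handle, on its axis, 145 mm from the blade's tip. Own z runs from the blade to the handle's end.
- mid_driver_tip (a point): the tip of the middle-sized driver's blade.
- cutter: a bystander: green snap-off cutter, 17 mm by 158 mm and 12 mm high, lying flat between the two loose drivers, long side along its own y. Origin under its middle.
- jar: a bystander: small round jar with a black lid, 45 mm across and 43 mm high, standing beyond the loose drivers. Origin under its centre.
- gear: a bystander: small printed gear wheel, 41 mm across and 14 mm high, lying beyond the cutter. Origin under its centre.

How it is judged:
By the outcome, as a careful person would: the job done as asked, in the order asked, and still so for the second after the job is handed in, with the robot touching nothing.
It also fails if it takes over 58 s, if anything falls off the work surface, if the arm or the gripper's body presses on something with over 40 N, if the wrist force passes 120 N, or if a joint passes its speed limit or range.

## Working session

There is one attempt and no reset: what is moved stays moved. The work goes in short steps, Python scripts to look and compute and a shell command to move; the robot and the scene stay as the last step left them, time stands still between calls to the robot, and variables do not carry over. Pictures are saved under pics/ and viewed, at most 10 in all, crops included, and the job is handed in when it is done.

```bash
ls; mkdir -p pics
python3 - <<'E'
from rig import r, grab_frame
import cv2,numpy as np
print(r.sense())
for n in ("top","scene"):
    f=grab_frame(n); np.savez(f'pics/{n}0.npz',**f); cv2.imwrite(f'pics/{n}0.png',f['pixels'][:,:,::-1])
    print(n,f['vertical_fov'],f['cx'],f['cy'],np.round(f['cam_to_world'],3))
E
```

```text
pics
{'clock': 0.0, 'qpos': array([ 1.24764396e+00,  3.53672930e-01,  1.63413403e+00,  1.33612785e-05,
        1.15519996e+00, -2.37615871e-03]), 'qvel': array([ 6.42196480e-04,  8.82585756e-04,  7.26068463e-05, -6.51960303e-04,
        6.72382777e-04, -2.26137951e-03]), 'joint_efforts': array([-7.88956568e-04, -6.05229521e+01, -3.42072952e+01, -2.95107793e-04,
        9.29781119e-03,  9.94653533e-06]), 'eef_pos': array([196.90487417, 592.70183636, 252.54622825]), 'tcp_rot': array([-3.14017842e+00, -1.55767589e-05,  2.82081103e+00]), 'contact_force': array([-3.50575049e-01, -1.34852666e-04, -1.64155438e-02]), 'wrist_torque': array([-0.01555386,  0.00824024, -0.0060772 ]), 'grasp_force': 0.0, 'opening': 1.0021767624518987}
top 54.364956224510735 323.08915725249574 197.61155099552994 [[-2.40000e-02 -9.89000e-01  1.43000e-01  4.43802e+02]
 [-1.00000e+00  2.50000e-02  2.00000e-03  1.38170e+01]
 [-6.00000e-03 -1.43000e-01 -9.90000e-01  9.51318e+02]
 [ 0.00000e+00  0.00000e+00  0.00000e+00  1.00000e+00]]
scene 51.87831697268659 321.74927520843806 199.51436613920524 [[ 6.57000e-01 -5.58000e-01  5.07000e-01  7.73150e+01]
 [-7.53000e-01 -5.02000e-01  4.25000e-01 -3.93929e+02]
 [ 1.70000e-02 -6.61000e-01 -7.50000e-01  7.66457e+02]
 [ 0.00000e+00  0.00000e+00  0.00000e+00  1.00000e+00]]
```

View pics/top0.png

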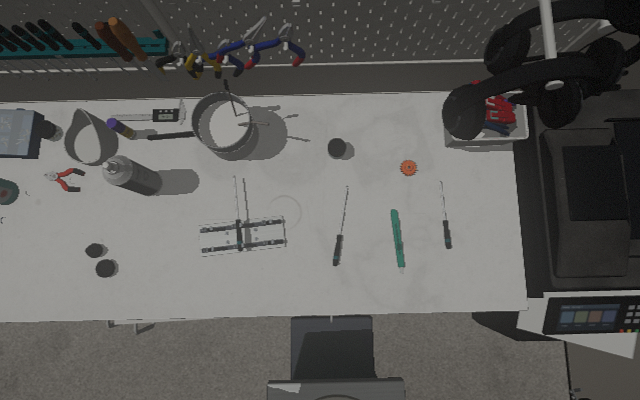

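View pics/scene0.png

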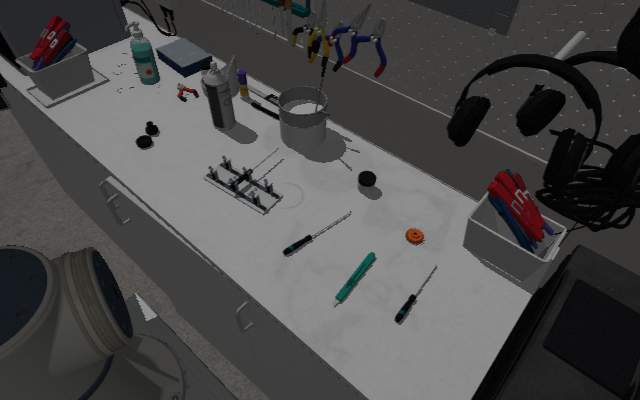

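The top view shows the rack at (200–287, 217–255), with the mid driver at column 238. One driver runs from (336,265) to (347,187) and the other from (448,248) to (442,182). The cutter is at (398,238), the jar at (337,148) and the gear at (408,167). The scene view agrees. Next I'll measure them.

```bash
cat > h.py <<'E'
import numpy as np, cv2
def project_ray(f,u,v,fish=False):
    fl=200/np.tan(np.radians(f['vertical_fov'])/2)
    x,y=(np.asarray(u,float)-f['cx']),(np.asarray(v,float)-f['cy'])
    if fish:
        rr=np.hypot(x,y)+1e-9; t=rr/fl
        d=np.stack([x/rr*np.sin(t),y/rr*np.sin(t),np.cos(t)],-1)
    else: d=np.stack([x/fl,y/fl,np.ones_like(x)],-1)
    return d@f['cam_to_world'][:3,:3].T
def plane(f,u,v,z,fish=False):
    d=project_ray(f,u,v,fish); o=f['cam_to_world'][:3,3]
    return (o+d*((z-o[2])/d[...,2])[...,None])[...,:2]
def load(n): return dict(np.load(f'pics/{n}.npz'))
E
python3 - <<'E'
from h import *
f=load('top0'); im=f['pixels']; g=im.max(2)
def run(name,box,z,thr):
    x0,y0,x1,y1=box; sub=im[y0:y1,x0:x1].astype(int)
    m=(sub.max(2)<thr).astype(np.uint8)
    n,l,s,c=cv2.connectedComponentsWithStats(m)
    k=1+s[1:,4].argmax(); v,u=np.nonzero(l==k)
    P=plane(f,u+x0,v+y0,z); c=P.mean(0); e,V=np.linalg.eigh(np.cov((P-c).T)); a=V[:,1]*np.sign(V[0,1])
    t=(P-c)@a; w=(P-c)@np.array([-a[1],a[0]])
    print(name,len(u),'c',c.round(1),'yaw',np.arctan2(a[1],a[0]).round(3),'t',t.min().round(1),t.max().round(1),'w',np.ptp(w).round(1),'near',(c+a*t.min()).round(1),'far',(c+a*t.max()).round(1))
for thr in (70,110):
    run('A',(325,175,360,275),7,thr); run('B',(430,175,460,255),7,thr)
    run('mid',(230,215,246,256),30,thr)
run('jar',(320,130,365,165),43,60)
for n,(u,v) in dict(rackTL=(200,222),TR=(284,217),BR=(287,248),BL=(203,256),gear=(408,167),cutter=(398,238)).items(): print(n,plane(f,u,v,5).round(0))
big=cv2.resize(im[170:280,190:460][:,:,::-1],None,fx=2.9,fy=2.9,interpolation=cv2.INTER_CUBIC); cv2.imwrite('pics/topcrop.png',big)
E
```

```text
A 88 c [462.7 -15.7] yaw -0.186 t -23.4 26.2 w 11.5 near [439.7 -11.4] far [488.4 -20.5]
B 82 c [ 495.1 -279. ] yaw 0.065 t -21.0 22.7 w 10.7 near [ 474.2 -280.3] far [ 517.8 -277.5]
mid 104 c [503.9 216.6] yaw 0.035 t -27.9 24.7 w 21.6 near [476.  215.6] far [528.6 217.4]
A 200 c [452.6 -15.4] yaw -0.189 t -37.2 38.5 w 16.7 near [416.1  -8.4] far [490.4 -22.6]
B 163 c [ 482.5 -279.7] yaw 0.064 t -32.2 36.1 w 14.7 near [ 450.3 -281.8] far [ 518.5 -277.4]
mid 271 c [492.7 217.7] yaw 0.014 t -37.6 38.0 w 35.9 near [455.2 217.1] far [530.7 218.2]
jar 221 c [696.9 -18.1] yaw -0.437 t -22.2 22.1 w 40.1 near [676.8  -8.7] far [716.9 -27.5]
rackTL [528. 317.]
TR [535. 113.]
BR [460. 106.]
BL [446. 309.]
gear [ 652. -196.]
cutter [ 477. -162.]
```

View pics/topcrop.png

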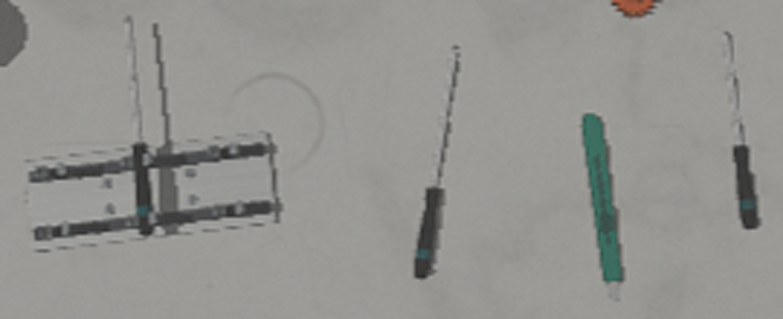

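The handles measure 76 mm (left) and 68 mm (right), so the long driver is at about (452,-15) and the short one at about (484,-280). I'll go over the short one with tool yaw near pi.

```bash
python3 -m inch '[[0,0,-0.0306,0,0,0,0],[0,0,-0.0306,0,0,0,0],[0,0,-0.0306,0,0,0,0],[0,0,-0.0306,0,0,0,0]]' 80
python3 -m inch '[[0,0,0,-0.256,-1,0,0],[0,0,0,-0.256,-1,0,0],[0,0,0,-0.256,-1,0,0],[0,0,0,-0.256,-1,0,0],[0,0,0,-0.256,-1,0,0],[0,0,0,-0.256,-1,0,0],[0,0,0,-0.256,-1,0,0],[0,0,0,-0.256,-1,0,0]]'
```

```text
clock: 0.43
eef_pos: [197.0, 592.8, 252.8]
tcp_rot: [-3.141, -0.0, -3.073]
contact_force: [0.2, -0.5, -0.3]
opening: 0.999
grasp_force: 0.0
clock: 1.1
eef_pos: [261.0, 395.4, 253.0]
tcp_rot: [-3.141, -0.0, -3.078]
contact_force: [0.3, -0.4, 0.2]
opening: 0.999
grasp_force: 0.0
```

```bash
python3 -m inch '[[0,0,0,-0.256,-1,0,0],[0,0,0,-0.256,-1,0,0],[0,0,0,-0.256,-1,0,0],[0,0,0,-0.256,-1,0,0],[0,0,0,-0.256,-1,0,0],[0,0,0,-0.256,-1,0,0],[0,0,0,-0.256,-1,0,0],[0,0,0,-0.256,-1,0,0]]' >/dev/null
python3 -m inch '[[0,0,0,-0.256,-1,0,0],[0,0,0,-0.256,-1,0,0],[0,0,0,-0.256,-1,0,0],[0,0,0,-0.256,-1,0,0],[0,0,0,-0.256,-1,0,0],[0,0,0,-0.256,-1,0,0],[0,0,0,-0.256,-1,0,0],[0,0,0,-0.256,-1,0,0]]'
python3 -m inch '[[0,0,0,-0.256,-1,0.3,0],[0,0,0,-0.256,-1,0.3,0],[0,0,0,-0.256,-1,0.3,0],[0,0,0,-0.256,-1,0.3,0],[0,0,0,-0.256,-1,0.3,0],[0,0,0,-0.256,-1,0.3,0],[0,0,0,-0.256,-1,0.3,0],[0,0,0,-0.256,-1,0.3,0]]'
python3 -m inch '[[0,0,0,-0.256,-1,0.4,0],[0,0,0,-0.256,-1,0.4,0],[0,0,0,-0.256,-1,0.4,0],[0,0,0,-0.256,-0.7,0.4,0],[0,0,0,0,0,0,0],[0,0,0,0,0,0,0]]'
python3 - <<'E'
from rig import r, grab_frame
from h import *
f=grab_frame('wrist'); np.savez('pics/w1.npz',**f); cv2.imwrite('pics/w1.png',f['pixels'][:,:,::-1])
print(f['vertical_fov'],f['cx'],f['cy'],f['cam_to_world'].round(3))
E
```

```text
clock: 2.43
eef_pos: [388.5, 2.8, 253.2]
tcp_rot: [3.142, -0.0, -3.078]
contact_force: [0.3, 0.1, 1.0]
opening: 1.003
grasp_force: 0.0
clock: 3.1
eef_pos: [452.4, -193.5, 192.6]
tcp_rot: [3.141, -0.0, -3.078]
contact_force: [-0.2, 0.1, 0.4]
opening: 1.004
grasp_force: 0.0
clock: 3.6
eef_pos: [483.3, -283.1, 152.3]
tcp_rot: [3.14, -0.002, -3.079]
contact_force: [-1.3, 0.8, 0.1]
opening: 0.999
grasp_force: 0.0
65.70646984690485 320.3483042566587 200.64963593156926 [[-6.30000e-02  9.54000e-01  2.92000e-01  4.08551e+02]
 [ 9.98000e-01  6.00000e-02  1.90000e-02 -2.88285e+02]
 [ 1.00000e-03  2.93000e-01 -9.56000e-01  2.73614e+02]
 [ 0.00000e+00  0.00000e+00  0.00000e+00  1.00000e+00]]
```

View pics/w1.png

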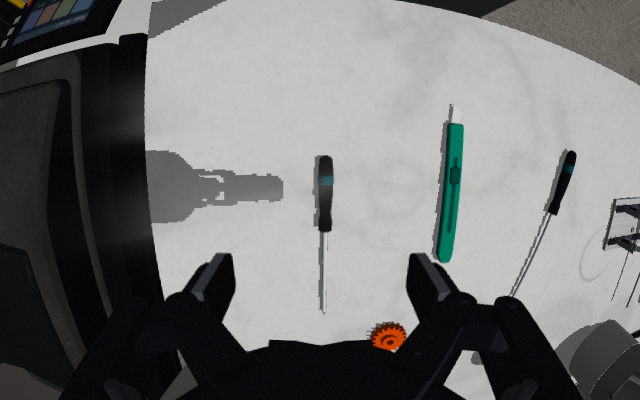

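The wrist view shows the short driver centred, with its handle from (324,156) to (325,231) and its tip at (322,313). The cutter is well clear, at column 450. Next I'll measure the driver.

```bash
cat >> h.py <<'E'
def handle(f,box,z,thr=75,fish=True):
    x0,y0,x1,y1=box; sub=f['pixels'][y0:y1,x0:x1].astype(int)
    m=((sub.max(2)<thr)|((sub[...,1]-sub[...,0]>15)&(sub.max(2)<110))).astype(np.uint8)
    m=cv2.morphologyEx(m,cv2.MORPH_OPEN,np.ones((5,5),np.uint8))
    n,l,s,c=cv2.connectedComponentsWithStats(m)
    k=1+s[1:,4].argmax(); v,u=np.nonzero(l==k)
    P=plane(f,u+x0,v+y0,z,fish); c=P.mean(0); e,V=np.linalg.eigh(np.cov((P-c).T)); a=V[:,1]*np.sign(V[0,1])
    n_=np.array([-a[1],a[0]]); t=(P-c)@a; w=(P-c)@n_
    mid=c+a*(t.min()+t.max())/2+n_*(w.min()+w.max())/2
    return mid.round(1),np.arctan2(a[1],a[0]).round(3),np.ptp(t).round(1),np.ptp(w).round(1)
E
python3 - <<'E'
from h import *
f=load('w1'); print(handle(f,(305,140,345,245),7))
print('tip',plane(f,322,313,5,True).round(1), 'cutter',plane(f,[450,444],[122,262],8,True).round(0),'long',handle(f,(535,140,590,220),7))
E
```

```text
(array([ 497.7, -278.6]), np.float64(0.052), np.float64(43.3), np.float64(12.1))
tip [ 616.5 -273.3] cutter [[ 409. -171.]
 [ 548. -152.]] long (array([451.6, -13.6]), np.float64(-0.193), np.float64(75.8), np.float64(19.8))
```

```bash
python3 -m inch '[[0,0,0,0,0.145,1,0],[0,0,0,0,0,1,0],[0,0,0,0,0,1,0],[0,0,0,0,0,1,0],[0,0,0,0,0,0.7,0],[0,0,0,0,0,0.4,0],[0,0,0,0,0,0,0],[0,0,0,0,0,0,0]]'
python3 - <<'E'
from rig import r, grab_frame
from h import *
f=grab_frame('wrist'); np.savez('pics/w2.npz',**f); cv2.imwrite('pics/w2.png',f['pixels'][:,:,::-1])
E
```

```text
clock: 4.32
eef_pos: [483.7, -278.8, 26.3]
tcp_rot: [3.141, -0.0, -3.077]
contact_force: [0.6, 0.7, -0.3]
opening: 0.998
grasp_force: 0.0
```

View pics/w2.png

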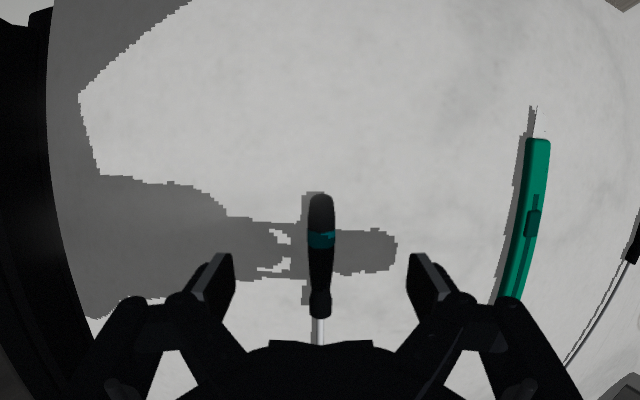

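The handle, (321,193)–(320,318), lies centred between the pads (inner edges at columns 232 and 408). I'll go down a touch and close.

```bash
python3 -c "
from h import *
f=load('w2');print(plane(f,[321,321,320],[193,239,318],[7,7,7],True).round(1))"
python3 -m inch '[[0,0,0,0,0,0.06,0.3],[0,0,0,0,0,0,0.6],[0,0,0,0,0,0,1],[0,0,0,0,0,0,1],[0,0,0,0,0,0,1],[0,0,0,0,0,0,1],[0,0,0,0,0,0,1],[0,0,0,0,0,0,1]]' 80
python3 -m inch '[[0,0,0,0,0,0,1],[0,0,0,0,0,0,1],[0,0,0,0,0,0,1]]'
```

```text
[[ 448.2 -281.2]
 [ 471.8 -279.6]
 [ 521.6 -276.9]]
clock: 5.03
eef_pos: [483.7, -279.4, 24.7]
tcp_rot: [-3.141, 0.0, -3.078]
contact_force: [-0.5, 1.2, 6.1]
opening: 0.113
grasp_force: 78.4
clock: 5.28
eef_pos: [483.7, -279.4, 24.7]
tcp_rot: [-3.141, 0.0, -3.078]
contact_force: [-1.2, 0.9, 5.0]
opening: 0.114
grasp_force: 78.4
```

```bash
python3 -m inch '[[0,0,0,0,0,-0.4,1],[0,0,0,0,0,-0.8,1],[0,0,0,0,0,-1,1],[0,0,0,0,0,-1,1],[0,0,0,0,0,-1,1],[0,0,0,-0.06,1,-1,1],[0,0,0,-0.06,1,-0.5,1],[0,0,0,-0.06,1,0,1]]'
python3 -m inch '[[0,0,0,-0.06,1,0,1],[0,0,0,-0.06,1,0,1],[0,0,0,-0.06,1,0,1],[0,0,0,-0.06,1,0,1],[0,0,0,-0.06,1,0,1],[0,0,0,-0.06,1,0,1],[0,0,0,-0.06,1,0,1],[0,0,0,-0.06,1,0,1]]'
python3 -m inch '[[0,0,0,-0.06,1,0,1],[0,0,0,-0.06,1,0,1],[0,0,0,-0.06,1,0,1],[0,0,0,-0.06,1,0,1],[0,0,0,-0.06,1,0,1],[0,0,0,-0.06,1,0,1],[0,0,0,-0.06,0.8,0,1],[0,0,0,0,0,0,1]]'
python3 -m inch '[[0,0,0,0,0,0,1],[0,0,0,0,0,0,1]]'
python3 - <<'E'
from rig import r, grab_frame
from h import *
f=grab_frame('wrist'); np.savez('pics/w3.npz',**f); cv2.imwrite('pics/w3.png',f['pixels'][:,:,::-1])
E
```

```text
clock: 5.95
eef_pos: [484.8, -204.3, 170.5]
tcp_rot: [-3.139, 0.005, -3.079]
contact_force: [0.7, 0.0, -0.9]
opening: 0.113
grasp_force: 78.7
clock: 6.62
eef_pos: [482.3, -2.6, 167.4]
tcp_rot: [-3.142, 0.0, -3.078]
contact_force: [-0.1, 0.1, -0.1]
opening: 0.11
grasp_force: 78.7
clock: 7.28
eef_pos: [482.4, 169.5, 167.5]
tcp_rot: [3.14, 0.001, -3.076]
contact_force: [-0.4, -0.0, -0.1]
opening: 0.115
grasp_force: 78.7
clock: 7.45
eef_pos: [482.0, 166.1, 167.0]
tcp_rot: [-3.141, -0.0, -3.077]
contact_force: [-0.1, 0.3, -1.0]
opening: 0.116
grasp_force: 78.7
```

View pics/w3.png

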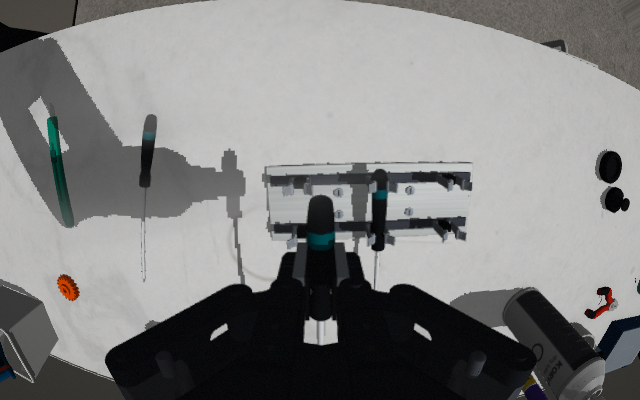

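The wrist view shows the rack plate with corners near (265,167), (473,164) and (473,239). The mid driver's handle is at (380,170)–(377,250), and the left place's clips are near columns 445–460. The held driver's handle is at (320,195)–(320,318).

Run:
```python
from h import *
f=load('w3')
print('plate',plane(f,[265,473,473],[167,164,239],5,True).round(1))
print('mid ends z30',plane(f,[380,377.5],[170,250],30,True).round(1))
print('screws z5?',plane(f,[338,409,338,408],[192,190,214,212],6,True).round(1))
print('held ends at z~TCP-17',plane(f,[320,319.5],[195,318],150,True).round(1))
im=f['pixels'][150:260,255:485][:,:,::-1]
cv2.imwrite('pics/w3c.png',cv2.resize(im,None,fx=3.4,fy=3.4,interpolation=cv2.INTER_CUBIC))
```

```text
plate [[464.4 112.3]
 [445.5 317.2]
 [527.  335.7]]
mid ends z30 [[455.5 215.2]
 [531.1 222.4]]
screws z5? [[484.1 182.4]
 [477.4 251.4]
 [506.1 184.2]
 [499.8 253.7]]
held ends at z~TCP-17 [[446.8 163.2]
 [518.  167.5]]
```

View pics/w3c.png

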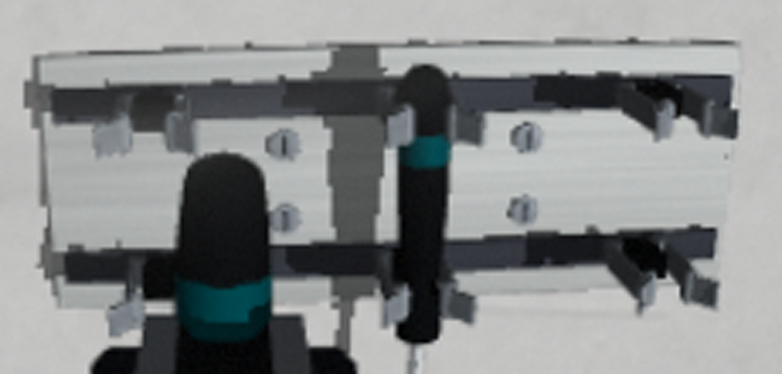

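```bash
python3 -m inch '[[0,0,-0.0102,0,0,0,1],[0,0,0,-0.122,0.972,0,1],[0,0,0,-0.122,0.972,0.4,1],[0,0,0,-0.122,0.972,0.4,1],[0,0,0,-0.122,0.972,0.4,1],[0,0,0,-0.122,0.972,0.4,1],[0,0,0,0,0,0.4,1],[0,0,0,0,0,0,1]]'
python3 -m inch '[[0,0,0,0,0,0,1],[0,0,0,0,0,0,1]]'
python3 - <<'E'
from rig import r, grab_frame
from h import *
f=grab_frame('wrist'); np.savez('pics/w4.npz',**f); cv2.imwrite('pics/w4.png',f['pixels'][:,:,::-1])
fl=200/np.tan(np.radians(f['vertical_fov'])/2); C=f['cam_to_world']
for v in range(196,320,10):
    z=f['z_map'][v,320]; d=project_ray(f,320,v,True); k=d@C[:3,2]
    print(v,(C[:3,3]+d*z/k).round(1))
E
```

```text
clock: 8.17
eef_pos: [484.9, 288.1, 115.0]
tcp_rot: [-3.14, -0.003, -3.045]
contact_force: [-1.3, -0.6, -1.0]
opening: 0.114
grasp_force: 78.7
clock: 8.33
eef_pos: [485.9, 287.6, 117.1]
tcp_rot: [-3.141, -0.0, -3.047]
contact_force: [-0.3, 0.2, -1.2]
opening: 0.116
grasp_force: 78.7
196 [450.8 283.7 101.8]
206 [454.4 284.  105.4]
216 [459.1 284.5 105.7]
226 [463.4 284.9 107.1]
236 [468.7 285.4 106.4]
246 [473.6 285.9 106.9]
256 [478.9 286.4 106.8]
266 [485.1 287.  105.4]
276 [491.3 287.5 104.7]
286 [496.7 288.1 105.6]
296 [503.9 288.7 104.1]
306 [510.1 289.3 104.5]
316 [516.7 289.9 104.8]
```

View pics/w4.png

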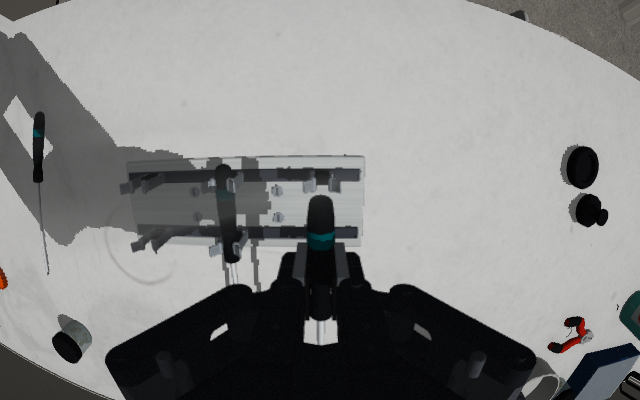

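The handle is level, with its axis about 18 mm below the TCP and aligned with the left place (clips at columns 310–330). I'll press down.

```bash
python3 -m inch '[[0,0,0,0,0.03,0.8,1],[0,0,0,0,0,0.8,1],[0,0,0,0,0,0.4,1],[0,0,0,0,0,0,1],[0,0,0,0,0,0,1]]' 110
python3 -m inch '[[0,0,0,0,0,0.2,1],[0,0,0,0,0,0.15,1],[0,0,0,0,0,0.15,1],[0,0,0,0,0,0,1]]'
```

```text
clock: 8.8
eef_pos: [485.8, 289.2, 67.0]
tcp_rot: [-3.141, -0.001, -3.046]
contact_force: [-0.4, 0.4, 0.2]
opening: 0.103
grasp_force: 110.8
clock: 9.13
eef_pos: [485.4, 289.4, 53.9]
tcp_rot: [-3.141, -0.001, -3.046]
contact_force: [-1.9, 1.0, -1.4]
opening: 0.1
grasp_force: 123.8
```

```bash
python3 -m inch '[[0,0,0,0,0,0.1,1],[0,0,0,0,0,0.1,1],[0,0,0,0,0,0,1]]'
python3 -m inch '[[0,0,0,0,0,0.06,1],[0,0,0,0,0,0,1],[0,0,0,0,0,0,1]]'
```

```text
clock: 9.38
eef_pos: [485.3, 289.6, 48.7]
tcp_rot: [-3.141, -0.001, -3.046]
contact_force: [-0.8, -0.8, -6.8]
opening: 0.1
grasp_force: 154.0
clock: 9.63
eef_pos: [486.0, 289.6, 47.9]
tcp_rot: [-3.141, 0.0, -3.046]
contact_force: [3.0, -2.0, -8.1]
opening: 0.099
grasp_force: 153.8
```

```bash
python3 -m inch '[[0,0,0,0,0,0.06,1],[0,0,0,0,0,0,1],[0,0,0,0,0,0,1]]'
python3 -m inch '[[0,0,0,0,0,0.06,1],[0,0,0,0,0,0,1],[0,0,0,0,0,0,1]]'
```

```text
clock: 9.88
eef_pos: [485.6, 289.7, 46.2]
tcp_rot: [3.142, -0.0, -3.046]
contact_force: [0.7, -1.5, -1.4]
opening: 0.099
grasp_force: 165.9
clock: 10.13
eef_pos: [485.4, 289.6, 44.5]
tcp_rot: [-3.141, -0.001, -3.046]
contact_force: [-0.1, -1.2, -5.2]
opening: 0.096
grasp_force: 186.1
```

Run:
```python
from rig import r, grab_frame
from h import *
s=r.sense(); print(s['wrist_torque'],s['contact_force'])
f=grab_frame('wrist'); np.savez('pics/w5.npz',**f)
C=f['cam_to_world']
for v in range(190,325,12):
    for u in (320,):
        z=f['z_map'][v,u]; d=project_ray(f,u,v,True); k=d@C[:3,2]
        print(v,u,(C[:3,3]+d*z/k).round(1))
g=grab_frame('scene'); np.savez('pics/s5.npz',**g)
a=cv2.resize(f['pixels'][160:360,200:440],None,fx=1.9,fy=1.9,interpolation=cv2.INTER_CUBIC)
b=cv2.resize(g['pixels'][120:220,190:300],None,fx=3.8,fy=3.8,interpolation=cv2.INTER_CUBIC)
H=380; cv2.imwrite('pics/c5.png',np.hstack([a[:H,:380],b[:H]])[:,:,::-1])
```

```text
[-0.54090377  0.11165686 -0.02596775] [-0.1404562  -1.24976964 -5.17354141]
190 320 [453.8 286.    5.3]
202 320 [456.8 286.3  17.4]
214 320 [460.7 286.7  24.3]
226 320 [474.7 288.    4.8]
238 320 [464.3 287.1  44.7]
250 320 [468.3 287.5  48.4]
262 320 [474.  288.   48.3]
274 320 [481.1 288.7  46.4]
286 320 [488.5 289.4  44.9]
298 320 [497.  290.2  42.3]
310 320 [507.3 291.2  38.5]
322 320 [518.  292.2  35.2]
```

View pics/c5.png

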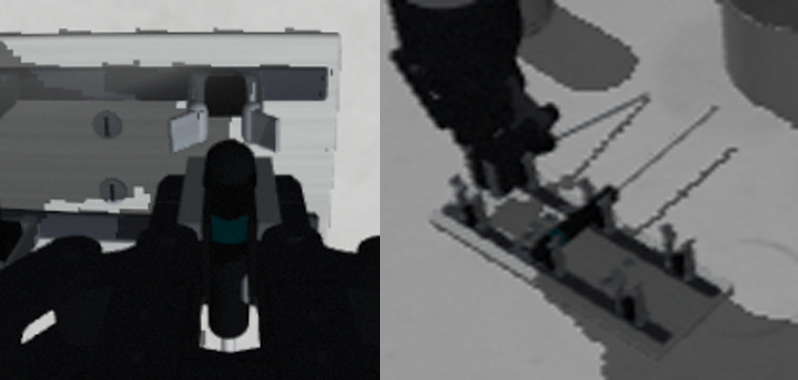

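The handle has slid about 12 mm forward and pitched nose-down: the front is in its clip and the rear end is up on the rear lips. I'll measure where the rear end and tip are, then drag it back before pressing the rear home.

Run:
```python
from h import *
f=load('w5')
print('rear end',plane(f,320,234,42,True).round(1), plane(f,320,234,48,True).round(1))
g=load('s5')
for z in (10,20,30): print('tip',z,plane(g,261,145,z).round(1))
```

```text
rear end [463.6 287. ] [461.1 286.8]
tip 10 [627.7 291.8]
tip 20 [620.4 282.8]
tip 30 [613.1 273.7]
```

```bash
python3 -m inch '[[0,0,0,0,0,0,1],[0,0,0,0.12,0,0,1],[0,0,0,0.12,0,0,1],[0,0,0,0.12,0,0,1],[0,0,0,0.12,0,0,1],[0,0,0,0,0,0,1],[0,0,0,0,0,0,1]]' 50
python3 - <<'E'
from rig import r, grab_frame
from h import *
f=grab_frame('wrist'); np.savez('pics/w6.npz',**f)
C=f['cam_to_world']
for v in list(range(190,325,8)):
        u=320; z=f['z_map'][v,u]; d=project_ray(f,u,v,True); k=d@C[:3,2]
        print(v,(C[:3,3]+d*z/k).round(1),f['pixels'][v,u])
E
```

```text
clock: 10.82
eef_pos: [476.1, 289.4, 46.0]
tcp_rot: [3.14, 0.005, -3.045]
contact_force: [7.1, -3.2, 1.3]
opening: 0.102
grasp_force: 152.7
190 [446.3 286.    1.1] [194 194 193]
198 [449.8 286.3   4.8] [176 179 178]
206 [453.7 286.7   6.9] [177 181 179]
214 [457.  287.   10.5] [25 26 25]
222 [456.9 287.   22.7] [9 9 8]
230 [460.6 287.3  24.1] [7 7 8]
238 [473.3 288.6   5.6] [175 177 178]
246 [478.2 289.    5.9] [86 87 86]
254 [483.6 289.6   5.3] [176 180 178]
262 [488.8 290.1   5.6] [175 179 178]
270 [469.5 288.2  48.4] [3 4 6]
278 [471.8 288.4  51.3] [5 7 8]
286 [475.7 288.8  51.7] [6 6 8]
294 [480.3 289.3  51.2] [6 6 7]
302 [485.7 289.8  50.1] [6 3 9]
310 [491.6 290.3  48.5] [ 0 66 73]
318 [498.3 291.   46.3] [ 9  8 11]
```

The handle didn't follow; the pads are sliding along it. I'll release, rise and look.

```bash
python3 -m inch '[[0,0,0,0,0,0,0.6],[0,0,0,0,0,0,0.5],[0,0,0,0,0,0,0.5],[0,0,0,0,0,-0.6,0.4],[0,0,0,0,0,-1,0.3],[0,0,0,0,0,-1,0],[0,0,0,0.5,0,-1,0],[0,0,0,0,0,0,0]]' 
python3 -m inch '[[0,0,0,0,0,0,0],[0,0,0,0,0,0,0]]'
python3 - <<'E'
from rig import r, grab_frame
from h import *
f=grab_frame('wrist'); np.savez('pics/w7.npz',**f)
g=grab_frame('scene'); np.savez('pics/s7.npz',**g)
a=cv2.resize(f['pixels'][150:400,200:440],None,fx=1.6,fy=1.6,interpolation=cv2.INTER_CUBIC)
b=cv2.resize(g['pixels'][115:220,190:300],None,fx=3.8,fy=3.8,interpolation=cv2.INTER_CUBIC)
H=398; cv2.imwrite('pics/c7.png',np.hstack([a[:H,:380],b[:H]])[:,:,::-1])
E
```

```text
clock: 11.53
eef_pos: [461.4, 288.2, 138.7]
tcp_rot: [3.139, 0.003, -3.046]
contact_force: [0.1, 0.9, -0.3]
opening: 1.002
grasp_force: 0.0
clock: 11.7
eef_pos: [460.9, 287.2, 134.4]
tcp_rot: [-3.141, -0.0, -3.046]
contact_force: [-0.1, 0.2, -0.2]
opening: 0.997
grasp_force: 0.0
```

View pics/c7.png

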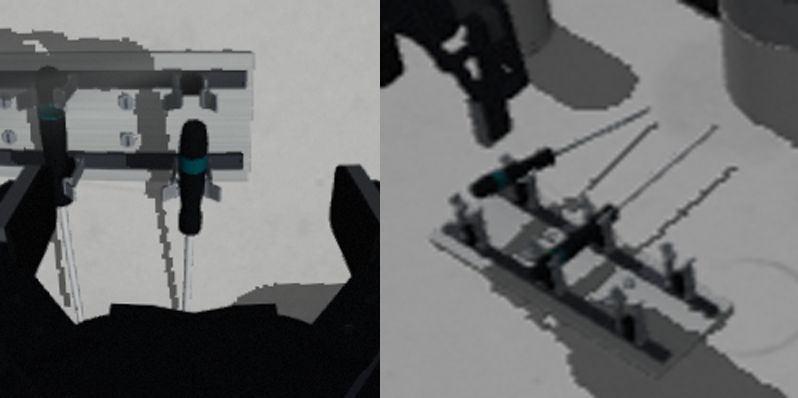

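The crop (left pane) shows the driver held by the front clip alone. The handle is at (193,120)–(190,235), its rear end is free ahead of the rear clip, and the shaft at x≈190 is free ahead of the front clip. My plan is to grip the shaft ahead of the clip, pull the driver back about 17 mm, then press the rear in. First I'll measure.

```bash
cat >> h.py <<'E'
def pt(f,u,v):
    C=f['cam_to_world']; z=f['z_map'][v,u]; d=project_ray(f,u,v,True); return (C[:3,3]+d*z/(d@C[:3,2])).round(1)
def scan(f,rows,u0,u1,thr=70):
    "per row: dark/raised pixels' centre columns and their 3-D point"
    for v in rows:
        P=np.array([pt(f,u,v) for u in range(u0,u1)]); m=P[:,2]>9
        if m.any():
            i=np.nonzero(m)[0]; w=i[P[i,2]>P[i,2].max()-5]; c=(w[0]+w[-1])/2+u0
            q=P[w]; print(v,'u',w[0]+u0,w[-1]+u0,'mean',q.mean(0).round(1),'top',q[:,2].max(),'width',np.ptp(q[:,1]).round(1))
E
python3 - <<'E'
from h import *
f=load('w7')
scan(f,range(220,341,6),308,336)
E
```

```text
220 u 334 335 mean [464.  297.4  46.1] top 46.2 width 0.7
226 u 316 326 mean [469.2 288.1  46.9] top 48.3 width 7.4
232 u 314 328 mean [472.2 288.3  51. ] top 52.5 width 10.1
238 u 313 328 mean [476.9 288.4  51. ] top 52.9 width 10.9
244 u 313 328 mean [481.8 288.9  50.8] top 53.2 width 10.9
250 u 312 328 mean [487.4 289.1  49.3] top 51.3 width 11.9
256 u 312 327 mean [492.8 289.5  48.5] top 50.5 width 11.2
262 u 312 327 mean [499.  289.8  46.6] top 48.6 width 11.5
268 u 312 335 mean [505.4 292.4  44.3] top 46.4 width 17.8
274 u 312 335 mean [511.9 292.4  42.6] top 44.3 width 17.9
280 u 314 323 mean [518.5 290.8  41.3] top 42.9 width 7.2
286 u 314 314 mean [386.2 279.7 255.7] top 255.7 width 0.0
292 u 311 325 mean [532.6 291.7  37.8] top 39.6 width 11.7
298 u 316 320 mean [542.1 292.6  33. ] top 33.9 width 3.5
304 u 316 320 mean [550.4 293.3  30.6] top 31.7 width 3.6
310 u 315 319 mean [558.7 293.2  28.8] top 30.3 width 3.5
316 u 315 319 mean [567.3 293.9  26.7] top 27.5 width 3.7
322 u 315 319 mean [576.1 294.7  25. ] top 26.3 width 3.7
328 u 315 319 mean [585.8 295.6  22.6] top 23.7 width 3.9
334 u 315 318 mean [594.9 295.9  21.3] top 22.0 width 3.0
340 u 314 318 mean [606.2 296.4  18.1] top 19.3 width 4.0
```

```bash
python3 -m inch '[[0,0,0,-0.875,-0.025,0,0.3],[0,0,0,-0.875,-0.025,0,0.3],[0,0,0,-0.875,-0.025,0,0.3],[0,0,0,-0.875,-0.025,0,0.3],[0,0,0,-0.875,-0.025,0.4,0.3],[0,0,0,0,0,0.9,0.3],[0,0,0,0,0,0.9,0.3],[0,0,0,0,0,0,0.3]]' 50
python3 -m inch '[[0,0,0,0,0,0.9,0.3],[0,0,0,0,0,0.9,0.3],[0,0,0,0,0,0,0.3],[0,0,0,0,0,0,0.3]]'
```

```text
clock: 12.47
eef_pos: [567.8, 292.9, 74.2]
tcp_rot: [-3.138, -0.008, -3.046]
contact_force: [-1.4, -1.0, -1.0]
opening: 0.704
grasp_force: 0.0
clock: 12.8
eef_pos: [569.5, 294.2, 34.0]
tcp_rot: [-3.14, -0.003, -3.046]
contact_force: [0.0, -0.1, -0.9]
opening: 0.698
grasp_force: 0.0
```

```bash
python3 -m inch '[[0,0,0,0,0,0.2,0.5],[0,0,0,0,0,0,0.8],[0,0,0,0,0,0,1],[0,0,0,0,0,0,1],[0,0,0,0,0,0,1],[0,0,0,0,0,0,1],[0,0,0,0,0,0,1],[0,0,0,0,0,0,1]]' 50
python3 - <<'E'
from rig import r, grab_frame
from h import *
f=grab_frame('wrist'); np.savez('pics/w8.npz',**f)
scan(f,range(100,300,10),305,336)
E
```

```text
clock: 13.47
eef_pos: [570.8, 295.0, 30.1]
tcp_rot: [3.141, 0.001, -3.046]
contact_force: [0.8, 2.3, 0.7]
opening: 0.024
grasp_force: 49.1
100 u 306 335 mean [493.3 287.2  48.6] top 50.2 width 9.5
110 u 308 335 mean [496.6 287.9  47.5] top 49.5 width 8.9
120 u 315 315 mean [495.9 287.5 151.3] top 151.3 width 0.0
130 u 309 335 mean [503.4 288.7  45.8] top 47.8 width 8.8
140 u 308 335 mean [506.9 288.9  44.8] top 46.9 width 9.3
150 u 309 335 mean [510.6 289.4  43.5] top 44.8 width 9.1
160 u 309 335 mean [514.3 289.8  42.2] top 43.6 width 9.4
170 u 310 335 mean [518.2 290.4  41. ] top 42.7 width 9.2
180 u 309 335 mean [522.3 290.6  39.2] top 40.9 width 9.8
190 u 307 335 mean [526.2 290.6  39.2] top 41.2 width 10.6
200 u 313 313 mean [495.9 287.5 151.3] top 151.3 width 0.0
210 u 309 335 mean [534.5 291.8  37.8] top 40.0 width 10.2
220 u 317 326 mean [540.5 292.2  32.9] top 34.3 width 3.7
230 u 317 326 mean [545.7 292.7  31.1] top 31.9 width 3.8
240 u 317 326 mean [550.8 293.2  30. ] top 31.7 width 3.9
250 u 334 334 mean [495.9 287.5 151.3] top 151.3 width 0.0
260 u 305 335 mean [560.  293.5  31.1] top 32.4 width 13.0
270 u 305 335 mean [560.  293.5  39.8] top 41.1 width 12.4
280 u 305 335 mean [560.2 293.7  47.3] top 50.3 width 11.4
290 u 305 335 mean [558.9 293.2  56.4] top 57.2 width 10.8
```

```bash
python3 -m inch '[[0,0,0,0,0,-0.4,1],[0,0,0,0,0,-0.4,1],[0,0,0,0.34,0.02,0,1],[0,0,0,0.34,0.02,0,1],[0,-0.036,0,0,0,0,1],[0,-0.036,0,0,0,0,1],[0,0,0,0,0,0,1],[0,0,0,0,0,0,1]]' 60
python3 - <<'E'
from rig import r, grab_frame
from h import *
f=grab_frame('wrist'); np.savez('pics/w9.npz',**f)
scan(f,range(20,260,12),305,336)
E
```

```text
clock: 14.18
eef_pos: [551.2, 293.8, 49.6]
tcp_rot: [-3.14, 0.222, -3.044]
contact_force: [-0.2, 0.4, 0.4]
opening: 0.013
grasp_force: 59.3
32 u 312 335 mean [449.3 284.4  47.5] top 49.2 width 7.4
44 u 308 320 mean [451.8 283.9 151.3] top 151.3 width 0.0
56 u 306 335 mean [457.3 284.2  49.5] top 51.3 width 9.3
68 u 315 315 mean [451.8 283.9 151.3] top 151.3 width 0.0
80 u 305 335 mean [465.2 284.8  49.9] top 51.7 width 9.7
92 u 305 335 mean [469.2 285.2  49.8] top 51.6 width 9.8
104 u 307 335 mean [473.2 286.   49.8] top 52.1 width 9.4
116 u 305 335 mean [477.3 286.2  49.9] top 52.2 width 10.1
128 u 306 335 mean [481.7 286.6  49.5] top 51.8 width 9.9
140 u 308 335 mean [486.  287.4  49.2] top 51.2 width 9.3
152 u 309 335 mean [490.5 288.   49.1] top 50.8 width 9.2
164 u 309 335 mean [495.2 288.5  48.7] top 50.3 width 9.5
176 u 310 334 mean [500.4 289.   47.9] top 49.7 width 8.9
188 u 306 335 mean [505.2 288.9  48.4] top 49.8 width 11.0
200 u 307 334 mean [509.8 289.6  49.3] top 51.1 width 10.4
212 u 312 312 mean [451.8 283.9 151.3] top 151.3 width 0.0
224 u 317 326 mean [523.3 291.2  45.4] top 46.3 width 3.8
236 u 316 326 mean [529.9 291.6  44.8] top 45.7 width 4.3
248 u 316 325 mean [536.4 292.   44.9] top 46.0 width 3.8
```

Run:
```python
from h import *
f=load('w9')
scan(f,list(range(20,34,2))+list(range(204,226,2)),295,345)
f=load('w1'); scan(f,[226,229,232,235],310,340)
```

```text
24 u 296 296 mean [451.8 283.9 151.3] top 151.3 width 0.0
28 u 323 325 mean [447.8 284.5  45. ] top 45.3 width 0.7
30 u 318 331 mean [448.5 284.7  45.6] top 47.6 width 4.2
32 u 312 335 mean [449.3 284.4  47.5] top 49.2 width 7.4
204 u 309 335 mean [511.6 290.2  49.1] top 51.2 width 10.2
206 u 307 336 mean [512.7 290.1  48.8] top 50.6 width 11.4
208 u 307 336 mean [513.7 290.2  48.6] top 50.9 width 11.5
210 u 307 336 mean [514.5 290.3  48.8] top 50.4 width 11.4
212 u 312 312 mean [451.8 283.9 151.3] top 151.3 width 0.0
214 u 319 319 mean [451.8 283.9 151.3] top 151.3 width 0.0
216 u 316 327 mean [516.8 290.5  49.5] top 50.4 width 4.2
218 u 317 326 mean [520.5 290.9  45.2] top 46.1 width 3.6
220 u 317 326 mean [521.2 290.9  45.7] top 46.7 width 3.8
222 u 317 326 mean [522.5 291.1  45.2] top 45.8 width 3.8
224 u 317 326 mean [523.3 291.2  45.4] top 46.3 width 3.8
226 u 318 331 mean [ 512.3 -277.8   11.9] top 14.1 width 11.9
229 u 320 331 mean [ 515.2 -276.7   11.9] top 13.4 width 10.1
232 u 323 327 mean [ 517.7 -277.    13.1] top 13.7 width 3.7
235 u 338 338 mean [ 408.6 -288.3  273.6] top 273.6 width 0.0
```

```bash
python3 -m inch '[[0,0,0,-0.144,0.016,0.033,1],[0,0,0,0.026,0,0.117,1],[0,0,0,0,0,0,1],[0,0,0,0,0,0,1]]'
python3 -m inch '[[0,0,0,0,0,0,0.9],[0,0,0,0,0,0,0.7],[0,0,0,0,0,0,0.5],[0,0,0,0,0,0,0.5],[0,0,0,0,0,-0.6,0.4],[0,0,0,0,0,-1,0.4],[0,0,0,0.3,0,-1,0.4],[0,0,0,0,0,0,0.4]]' 
python3 -m inch '[[0,0.036,0,0.5,0,0,0.4],[0,0.036,0,0.5,0,0,0.4],[0,0,0,0,0,0,0.4],[0,0,0,0,0,0,0.4]]'
python3 - <<'E'
from rig import r, grab_frame
from h import *
f=grab_frame('wrist'); np.savez('pics/w10.npz',**f)
scan(f,range(170,330,6),300,340)
E
```

```text
clock: 14.57
eef_pos: [558.7, 295.2, 47.2]
tcp_rot: [3.141, 0.227, -3.047]
contact_force: [1.9, 0.8, 3.8]
opening: 0.014
grasp_force: 59.8
clock: 15.23
eef_pos: [535.3, 293.3, 111.8]
tcp_rot: [3.14, 0.229, -3.046]
contact_force: [1.0, 0.4, 0.6]
opening: 0.602
grasp_force: 0.0
clock: 15.57
eef_pos: [511.9, 290.1, 103.5]
tcp_rot: [-3.141, 0.003, -3.047]
contact_force: [-0.0, 0.3, 0.1]
opening: 0.603
grasp_force: 0.0
170 u 311 332 mean [472.7 286.6  48.9] top 50.3 width 12.1
176 u 314 330 mean [476.  287.2  49.6] top 51.9 width 9.3
182 u 311 332 mean [479.8 287.3  48.8] top 50.7 width 12.3
188 u 312 332 mean [483.4 288.   48.6] top 50.5 width 11.9
194 u 312 332 mean [487.2 288.3  48.4] top 49.7 width 12.0
200 u 312 331 mean [490.9 288.4  48.4] top 50.1 width 11.4
206 u 314 331 mean [494.6 289.3  48.1] top 49.9 width 10.2
212 u 314 330 mean [498.5 289.4  48.1] top 49.8 width 9.7
218 u 314 330 mean [502.6 289.8  47.4] top 49.1 width 9.7
224 u 303 339 mean [507.  289.9  46.4] top 48.8 width 22.4
230 u 303 339 mean [510.9 289.9  46.5] top 49.0 width 22.5
236 u 314 331 mean [514.2 291.2  48.
[... 199 characters left out ...]
260 u 320 325 mean [533.  293.1  44.6] top 45.5 width 3.2
266 u 320 325 mean [537.5 293.6  44.6] top 45.4 width 3.4
272 u 320 325 mean [542.1 294.   44.6] top 45.3 width 3.4
278 u 320 325 mean [546.5 294.5  45.2] top 45.8 width 3.3
284 u 326 326 mean [436.8 282.8 224.5] top 224.5 width 0.0
290 u 330 330 mean [436.8 282.8 224.5] top 224.5 width 0.0
296 u 310 310 mean [436.8 282.8 224.5] top 224.5 width 0.0
302 u 320 325 mean [566.9 296.4  44.7] top 45.5 width 3.5
308 u 320 325 mean [572.4 297.   44.5] top 45.1 width 3.5
314 u 329 329 mean [436.8 282.8 224.5] top 224.5 width 0.0
320 u 337 337 mean [436.8 282.8 224.5] top 224.5 width 0.0
326 u 320 324 mean [589.8 298.3  44.2] top 44.5 width 2.9
```

Run:
```python
from h import *
f=load('w10')
scan(f,list(range(118,146,2))+list(range(216,240,2))+list(range(246,256)),296,345)
```

```text
122 u 335 335 mean [436.8 282.8 224.5] top 224.5 width 0.0
126 u 315 315 mean [436.8 282.8 224.5] top 224.5 width 0.0
136 u 299 341 mean [456.7 285.    9.2] top 9.5 width 29.0
138 u 308 335 mean [457.5 285.2  15.1] top 17.1 width 18.0
140 u 315 315 mean [436.8 282.8 224.5] top 224.5 width 0.0
142 u 305 340 mean [456.7 285.4  46.3] top 48.7 width 20.4
144 u 314 343 mean [457.6 287.5  47.3] top 49.8 width 16.7
216 u 314 330 mean [501.2 289.7  47.7] top 49.4 width 9.7
218 u 314 330 mean [502.6 289.8  47.4] top 49.1 width 9.7
220 u 315 339 mean [503.8 290.8  47.5] top 49.4 width 14.9
222 u 303 342 mean [505.5 290.4  46.7] top 48.8 width 24.1
224 u 303 342 mean [506.9 291.3  46.2] top 48.8 width 24.3
226 u 303 342 mean [508.3 290.   46.3] top 48.6 width 24.3
228 u 303 342 mean [509.4 290.8  46.6] top 48.9 width 24.3
230 u 303 342 mean [510.9 291.3  46.4] top 49.0 width 24.3
232 u 303 340 mean [512.  290.5  47.2] top 49.4 width 23.2
234 u 305 305 mean [436.8 282.8 224.5] top 224.5 width 0.0
236 u 314 331 mean [514.2 291.2  48.1] top 49.7 width 10.7
238 u 314 330 mean [515.5 291.1  48.4] top 49.8 width 10.1
246 u 314 331 mean [521.2 291.9  47.9] top 49.5 width 10.9
247 u 314 331 mean [521.8 292.   48.1] top 49.9 width 10.8
248 u 314 331 mean [522.6 292.1  47.8] top 49.2 width 10.8
249 u 314 330 mean [523.1 291.8  48.3] top 49.6 width 10.2
250 u 315 328 mean [523.7 291.5  48.7] top 50.1 width 8.2
251 u 306 306 mean [436.8 282.8 224.5] top 224.5 width 0.0
252 u 320 325 mean [527.1 292.5  44.6] top 45.4 width 3.1
253 u 320 325 mean [527.6 292.6  44.9] top 45.5 width 3.3
254 u 320 325 mean [528.5 292.7  44.6] top 46.1 width 3.3
255 u 320 325 mean [529.1 292.7  44.9] top 45.5 width 3.3
```

```bash
python3 -m inch '[[0,0,0,0.48,0.014,0,0.4],[0,0,0,0.48,0.014,0,0.4],[0,0,0,0,0,0.75,0.4],[0,0,0,0,0,0.75,0.4],[0,0,0,0,0,0.76,0.4],[0,0,0,0,0,0,0.4],[0,0,0,0,0,0,0.7],[0,0,0,0,0,0,1]]' 40
python3 -m inch '[[0,0,0,0,0,0,1],[0,0,0,0,0,0,1],[0,0,0,0,0,0,1],[0,0,0,0,0,0,1]]' 
python3 -m inch '[[0,0,0,0.105,0,0,1],[0,0,0,0.105,0,0,1],[0,0,0,0,0,0,1],[0,0,0,0,0,0,1]]'
python3 - <<'E'
from rig import r, grab_frame
from h import *
f=grab_frame('wrist'); np.savez('pics/w11.npz',**f)
for v in range(170,330,5): print(v,pt(f,320,v))
E
```

```text
clock: 16.28
eef_pos: [486.5, 288.9, 48.5]
tcp_rot: [3.142, 0.001, -3.045]
contact_force: [0.5, 0.0, -1.1]
opening: 0.328
grasp_force: 0.0
clock: 16.62
eef_pos: [487.3, 289.0, 48.7]
tcp_rot: [3.141, 0.001, -3.046]
contact_force: [-1.4, -1.2, 7.2]
opening: 0.141
grasp_force: 39.4
clock: 16.95
eef_pos: [482.0, 288.5, 48.5]
tcp_rot: [3.141, 0.001, -3.046]
contact_force: [0.3, -1.8, 8.7]
opening: 0.137
grasp_force: 39.5
170 [441.3 284.1   1.1]
175 [4.443e+02 2.843e+02 4.000e-01]
180 [ 4.473e+02  2.846e+02 -2.000e-01]
185 [448.7 284.8   5.6]
190 [451.5 285.    5.7]
195 [454.2 285.3   6.4]
200 [456.2 285.5   9.2]
205 [457.3 285.6  14.4]
210 [450.2 285.   43.3]
215 [451.4 285.1  46.3]
220 [452.7 285.2  48.9]
225 [455.5 285.5  47.5]
230 [456.9 285.6  49.6]
235 [459.5 285.9  48.9]
240 [461.7 286.1  49.1]
245 [464.2 286.3  48.9]
250 [465.8 286.5  50.4]
255 [468.6 286.7  49.7]
260 [471.6 287.   48.6]
265 [474.1 287.3  48.7]
270 [476.5 287.5  49. ]
275 [479.3 287.8  48.6]
280 [481.9 288.   48.8]
285 [484.7 288.3  48.7]
290 [487.1 288.5  49.2]
295 [490.3 288.8  48.6]
300 [492.8 289.1  49.2]
305 [497.1 289.5  47.4]
310 [499.8 289.7  47.9]
315 [504.2 290.1  46.3]
320 [506.3 290.3  47.8]
325 [508.4 290.5  49.2]
```

```bash
python3 -m inch '[[0,0,0,0,0,0.12,1],[0,0,0,0,0,0.12,1],[0,0,0,0,0,0,1]]' 60
python3 -m inch '[[0,0,0,0,0,0.12,1],[0,0,0,0,0,0.12,1],[0,0,0,0,0,0,1]]'
python3 - <<'E'
from rig import r, grab_frame
from h import *
f=grab_frame('wrist'); np.savez('pics/w12.npz',**f)
for v in range(205,330,10): print(v,pt(f,320,v))
E
```

```text
clock: 17.25
eef_pos: [481.0, 288.0, 41.3]
tcp_rot: [-3.141, -0.001, -3.046]
contact_force: [0.4, -0.2, -5.1]
opening: 0.133
grasp_force: 58.6
clock: 17.5
eef_pos: [481.3, 288.2, 35.8]
tcp_rot: [-3.141, -0.001, -3.046]
contact_force: [-1.8, -1.1, 8.1]
opening: 0.131
grasp_force: 60.1
205 [455.7 285.2   4.5]
215 [450.9 284.8  33.3]
225 [454.2 285.1  36.3]
235 [459.  285.5  35.9]
245 [463.1 285.9  37.1]
255 [468.3 286.4  36.3]
265 [473.2 286.9  36.4]
275 [478.4 287.4  36.4]
285 [484.2 288.   35.7]
295 [489.8 288.5  35.8]
305 [496.2 289.1  35. ]
315 [502.8 289.7  34.5]
325 [508.5 290.3  35.6]
```

The driver is home: top at 36 mm, level. I'll release, rise and check it.

```bash
python3 -m inch '[[0,0,0,0,0,0,0.8],[0,0,0,0,0,0,0.6],[0,0,0,0,0,0,0.5],[0,0,0,0,0,-0.6,0.5],[0,0,0,0,0,-1,0.5],[0,0,0,0,0,-1,0.5],[0,0,0,0,0,-1,0.3],[0,0,0,0,0,0,0]]'
python3 -m inch '[[0,0,0,0,0,0,0],[0,0,0,0,0,0,0]]'
python3 - <<'E'
from rig import r, grab_frame
from h import *
f=grab_frame('wrist'); np.savez('pics/w13.npz',**f)
print(f['cam_to_world'][:3,3].round(1))
scan(f,list(range(150,180,2)),296,345)
scan(f,list(range(210,262,2)),296,345)
E
```

```text
clock: 18.22
eef_pos: [483.9, 289.6, 130.0]
tcp_rot: [3.139, 0.006, -3.046]
contact_force: [0.9, 1.1, -0.1]
opening: 0.766
grasp_force: 0.0
clock: 18.38
eef_pos: [481.3, 288.1, 125.2]
tcp_rot: [-3.141, -0.0, -3.046]
contact_force: [0.4, -0.6, 0.1]
opening: 0.997
grasp_force: 0.0
[406.6 280.6 246.5]
156 u 330 330 mean [406.6 280.6 246.5] top 246.5 width 0.0
170 u 302 302 mean [406.6 280.6 246.5] top 246.5 width 0.0
172 u 314 326 mean [451.  284.4  33.3] top 35.3 width 8.5
174 u 312 326 mean [452.2 283.8  34.5] top 36.5 width 9.7
176 u 312 326 mean [453.5 284.   34.9] top 36.6 width 9.8
178 u 312 326 mean [454.9 284.1  35. ] top 36.9 width 9.8
210 u 312 327 mean [478.2 286.7  35.9] top 38.0 width 10.8
212 u 311 327 mean [479.9 286.5  35.2] top 36.9 width 11.6
214 u 311 328 mean [481.4 287.   35.2] top 37.3 width 12.4
216 u 312 326 mean [482.8 286.8  35.7] top 37.4 width 10.1
218 u 312 327 mean [484.4 287.3  35.3] top 36.8 width 10.9
220 u 312 327 mean [486.  287.4  35.3] top 37.0 width 11.0
222 u 312 327 mean [487.7 287.6  34.8] top 36.8 width 11.0
224 u 312 326 mean [489.4 287.4  34.7
[... 379 characters left out ...]
 314 326 mean [500.9 289.2  33.8] top 35.7 width 9.0
240 u 300 300 mean [406.6 280.6 246.5] top 246.5 width 0.0
242 u 309 332 mean [504.4 289.   33.6] top 35.2 width 17.3
244 u 309 332 mean [504.9 289.4  36. ] top 38.4 width 17.1
246 u 309 332 mean [505.6 289.6  38. ] top 39.9 width 17.0
248 u 306 334 mean [505.5 289.7  41.5] top 44.0 width 20.2
250 u 304 337 mean [506.1 290.1  43.6] top 45.8 width 23.6
252 u 304 337 mean [507.6 290.3  43.8] top 45.9 width 23.8
254 u 304 337 mean [509.1 289.8  44.2] top 45.9 width 24.0
256 u 325 325 mean [406.6 280.6 246.5] top 246.5 width 0.0
258 u 304 337 mean [512.2 289.7  44.8] top 45.7 width 23.9
260 u 317 322 mean [521.  290.8  31.1] top 31.8 width 3.9
```

The left place is done: handle middle at x 484.9 against a place centre of 484.6. Now the long driver.

```bash
python3 -m inch '[[0,0,0,0.19,-0.997,-0.2,0],[0,0,0,0.19,-0.997,-0.2,0],[0,0,0,0.19,-0.997,-0.2,0],[0,0,0,0.19,-0.997,-0.2,0],[0,0,0,0.19,-0.997,0,0],[0,0,0,0.19,-0.997,0,0],[0,0,0,0.19,-0.997,0,0],[0,0,0,0.19,-0.997,0,0]]'
python3 -m inch '[[0,0,0,0.19,-0.997,0,0],[0,0,0,0.19,-0.997,0,0],[0,0,0,0.19,-0.997,0,0],[0,0,0,0.19,-0.997,0,0],[0,0,0.0303,0,0,0,0],[0,0,0.0303,0,0,0,0],[0,0,0.0303,0,0,0,0],[0,0,0,0,0,0,0]]'
python3 -m inch '[[0,0,0,0,0,0,0],[0,0,0,0,0,0,0]]'
python3 - <<'E'
from rig import r, grab_frame
from h import *
f=grab_frame('wrist'); np.savez('pics/w14.npz',**f)
def q(v0,v1,s): 
    for v in range(v0,v1,s):
        P=np.array([pt(f,u,v) for u in range(290,350)]); m=(P[:,2]>2.5)&(P[:,2]<20)
        if m.any(): print(v,np.nonzero(m)[0][[0,-1]]+290,P[m].mean(0).round(1),P[m,2].max())
q(130,260,5)
E
```

```text
clock: 19.1
eef_pos: [461.9, 84.9, 144.5]
tcp_rot: [-3.141, -0.002, -3.046]
contact_force: [-0.4, 0.1, 0.2]
opening: 1.003
grasp_force: 0.0
clock: 19.77
eef_pos: [452.7, -15.1, 144.6]
tcp_rot: [-3.141, -0.002, 2.947]
contact_force: [-0.2, 0.4, 0.6]
opening: 0.997
grasp_force: 0.0
clock: 19.93
eef_pos: [453.1, -14.8, 145.1]
tcp_rot: [-3.141, -0.001, 2.955]
contact_force: [0.6, 0.3, -1.0]
opening: 0.996
grasp_force: 0.0
150 [320 325] [414.1  -6.1   7.6] 8.6
155 [316 328] [417.6  -7.2  11.7] 12.6
160 [308 330] [421.8  -8.3  11.2] 13.7
165 [315 330] [425.9  -8.   12.6] 14.6
170 [315 330] [430.   -9.1  12.6] 14.7
175 [315 330] [434.2  -9.9  13. ] 16.1
180 [315 330] [438.5 -10.7  12.6] 14.9
185 [315 330] [442.8 -11.5  12.4] 14.6
190 [315 330] [447.2 -12.3  11.9] 14.5
195 [316 330] [451.6 -12.7  12.1] 13.8
200 [316 330] [456.2 -13.5  11.5] 13.8
205 [316 328] [460.4 -15.2  11.7] 13.9
210 [317 328] [464.9 -15.6  11.8] 13.4
215 [317 328] [469.8 -16.5  11. ] 13.1
220 [317 328] [474.3 -17.4  11.1] 13.0
225 [316 330] [479.2 -17.8  10.8] 13.5
230 [316 330] [483.8 -18.7  11.1] 13.6
235 [320 326] [487.9 -19.5  12.6] 13.7
240 [321 325] [494.6 -20.6   8.3] 8.9
245 [321 325] [499.8 -21.6   7.9] 9.0
250 [321 325] [504.9 -22.6   7.9] 9.0
255 [321 325] [510.1 -23.5   7.8] 8.2
```

```bash
python3 -m inch '[[0,0,0,0.084,0.065,1,0],[0,0,0,0,0,1,0],[0,0,0,0,0,1,0],[0,0,0,0,0,1,0],[0,0,0,0,0,0.6,0],[0,0,0,0,0,0.18,0],[0,0,0,0,0,0,0],[0,0,0,0,0,0,0]]' 40
python3 -m inch '[[0,0,0,0,0,0,0.3],[0,0,0,0,0,0,0.6],[0,0,0,0,0,0,1],[0,0,0,0,0,0,1],[0,0,0,0,0,0,1],[0,0,0,0,0,0,1],[0,0,0,0,0,0,1],[0,0,0,0,0,0,1]]' 
python3 -m inch '[[0,0,0,0,0,0,1],[0,0,0,0,0,0,1]]'
```

```text
clock: 20.65
eef_pos: [452.0, -12.8, 26.5]
tcp_rot: [-3.142, -0.0, 2.953]
contact_force: [-0.5, 0.0, 0.1]
opening: 1.0
grasp_force: 0.0
clock: 21.32
eef_pos: [451.9, -12.9, 26.6]
tcp_rot: [3.142, 0.0, 2.952]
contact_force: [-1.2, -1.3, 6.7]
opening: 0.133
grasp_force: 39.2
clock: 21.48
eef_pos: [452.0, -12.9, 26.6]
tcp_rot: [3.142, 0.0, 2.952]
contact_force: [-0.8, -0.4, 5.9]
opening: 0.131
grasp_force: 39.2
```

```bash
python3 -m inch '[[0,0,0,0,0,-0.4,1],[0,0,0,0,0,-0.8,1],[0,0,0,0,0,-0.9,1],[0,0,0,0,0,-0.9,1],[0,0,0,0,0,-0.6,1],[0,0,-0.0301,0,0,0,1],[0,0,-0.0301,0,0,0,1],[0,0,-0.0301,0,0,0,1]]' 
python3 -m inch '[[0,0,0,-0.348,0.894,0,1],[0,0,0,-0.348,0.894,0,1],[0,0,0,-0.348,0.894,0,1],[0,0,0,-0.348,0.894,0,1],[0,0,0,-0.348,0.894,0,1],[0,0,0,-0.348,0.894,0,1],[0,0,0,-0.348,0.894,0,1],[0,0,0,0,0,0,1]]' 
python3 -m inch '[[0,0,0,0,0,0,1],[0,0,0,0,0,0,1]]'
python3 - <<'E'
from rig import r, grab_frame
from h import *
f=grab_frame('wrist'); np.savez('pics/w15.npz',**f)
for v in range(150,326,5): print(v,pt(f,321,v), end=' ')
print()
for v in (172,178,184,190):
    print(v,[(u,*pt(f,u,v)) for u in range(290,352,3) if 25<pt(f,u,v)[2]<60])
E
```

```text
clock: 22.15
eef_pos: [451.9, -12.9, 117.3]
tcp_rot: [-3.141, 0.001, -3.043]
contact_force: [-0.4, 0.0, -0.7]
opening: 0.131
grasp_force: 39.4
clock: 22.82
eef_pos: [499.3, 151.9, 117.2]
tcp_rot: [3.14, 0.003, -3.046]
contact_force: [0.0, -0.5, -0.5]
opening: 0.128
grasp_force: 39.4
clock: 22.98
eef_pos: [497.1, 148.1, 116.4]
tcp_rot: [-3.141, -0.001, -3.047]
contact_force: [0.4, 0.3, -0.1]
opening: 0.13
grasp_force: 39.4
150 [454.3 144.    1.1] 155 [458.3 144.4   0.5] 160 [461.3 144.7   5.8] 165 [465.  145.1   6.7] 170 [469.2 145.5   4.8] 175 [470.7 145.6  15.8] 180 [472.8 145.8  23.1] 185 [476.2 146.1  23.7] 190 [459.8 144.5  98.6] 195 [461.2 144.6 102.3] 200 [463.4 144.8 102.6] 205 [465.4 145.  103.8] 210 [467.8 145.2 103.7] 215 [470.4 145.5 103.3] 220 [472.6 145.7 104.1] 225 [475.  145.9 104.1] 230 [477.8 146.2 103.5] 235 [480.1 146.4 104. ] 240 [482.9 146.7 103.5] 245 [485.5 146.9 103.5] 250 [487.8 147.2 104.1] 255 [491.  147.5 103.3] 260 [493.6 147.7 103.5] 265 [496.9 148.  102.6] 270 [499.2 148.3 103.6] 275 [502.2 148.5 103.5] 280 [505.5 148.9 102.8] 285 [508.4 149.1 103. ] 29
[... 396 characters left out ...]
), (314, np.float64(472.2), np.float64(141.1), np.float64(38.8)), (329, np.float64(470.9), np.float64(150.9), np.float64(40.3)), (332, np.float64(470.8), np.float64(152.9), np.float64(39.9)), (335, np.float64(470.0), np.float64(154.7), np.float64(42.3)), (338, np.float64(469.3), np.float64(156.4), np.float64(44.6))]
190 [(305, np.float64(475.4), np.float64(135.6), np.float64(44.2)), (308, np.float64(475.5), np.float64(137.5), np.float64(43.2)), (332, np.float64(474.7), np.float64(153.3), np.float64(40.5)), (335, np.float64(473.8), np.float64(155.0), np.float64(43.2)), (338, np.float64(473.3), np.float64(156.9), np.float64(44.5)), (341, np.float64(472.9), np.float64(158.7), np.float64(45.4))]
```

```bash
python3 -m inch '[[0,0,0,-0.045,0.015,0.7,1],[0,0,0,0,0,0.7,1],[0,0,0,0,0,0.5,1],[0,0,0,0,0,0.22,1],[0,0,0,0,0,0,1],[0,0,0,0,0,0,1]]' 
python3 -m inch '[[0,0,0,0,0,0,0.9],[0,0,0,0,0,0,0.8],[0,0,0,0,0,0,0.6],[0,0,0,0,0,0,0.5],[0,0,0,0,0,0.3,0.5],[0,0,0,0,0,0.27,0.5],[0,0,0,0,0,0,0.5],[0,0,0,0,0,0,0.5]]'
python3 - <<'E'
from rig import r, grab_frame
from h import *
f=grab_frame('wrist'); np.savez('pics/w16.npz',**f)
for v in range(195,326,5): print(v,pt(f,321,v), end=' ')
print()
for v in range(196,250,4):
    print(v,[(u,*pt(f,u,v).tolist()) for u in range(286,356,4) if 38<pt(f,u,v)[2]<60])
E
```

```text
clock: 23.53
eef_pos: [498.5, 148.5, 63.4]
tcp_rot: [3.141, -0.001, -3.049]
contact_force: [-0.7, 1.7, 0.7]
opening: 0.133
grasp_force: 39.6
clock: 24.2
eef_pos: [498.2, 148.8, 48.2]
tcp_rot: [-3.141, -0.002, -3.048]
contact_force: [-0.3, 0.1, -0.6]
opening: 0.503
grasp_force: 0.0
195 [469.6 146.1   8.3] 200 [461.1 145.2  45.6] 205 [462.2 145.3  49.1] 210 [464.1 145.5  50. ] 215 [466.5 145.7  49.1] 220 [468.3 145.9  50.3] 225 [470.3 146.1  50.7] 230 [472.1 146.3  51.9] 235 [474.9 146.5  50.5] 240 [477.  146.7  51. ] 245 [479.6 147.   50.3] 250 [481.9 147.2  50.4] 255 [484.4 147.5  50.2] 260 [486.3 147.6  51.2] 265 [489.6 148.   49.6] 270 [491.5 148.1  50.8] 275 [493.9 148.4  51. ] 280 [497.4 148.7  49.7] 285 [499.7 148.9  50.2] 290 [502.8 149.2  49.6] 295 [505.3 149.4  50.1] 300 [508.4 149.7  49.8] 305 [511.7 150.1  49.3] 310 [515.6 150.4  48.1] 315 [518.4 150.7  48.5] 320 [522.2 151.1  47.7] 325 [523.5 151.2  50.2] 
196 []
200 [(314, 461.8, 142.3, 44.4), (318, 461.0, 144.0, 46.4), (322, 461.3, 145.7, 44.9), (326, 460.7, 147.3, 46.5), (330, 461.1, 149.0, 44.7)]
204 [(310, 463.4, 140.
[... 2550 characters left out ...]
.3, 47.6), (346, 476.6, 157.7, 45.3)]
240 [(306, 479.5, 140.4, 46.7), (310, 478.2, 142.2, 49.3), (314, 478.0, 143.9, 49.2), (318, 476.9, 145.5, 51.3), (322, 477.4, 147.2, 50.0), (326, 477.3, 148.9, 49.7), (330, 477.1, 150.6, 50.0), (334, 478.0, 152.5, 47.4)]
244 [(306, 481.7, 140.6, 46.2), (310, 480.4, 142.3, 48.4), (314, 479.1, 144.0, 50.9), (318, 479.0, 145.7, 50.9), (322, 478.4, 147.3, 51.8), (326, 478.5, 149.0, 51.1), (330, 478.9, 150.8, 49.9), (334, 479.6, 152.6, 48.1)]
248 [(306, 484.1, 140.7, 45.1), (310, 482.0, 142.5, 49.2), (314, 481.4, 144.2, 50.1), (318, 481.2, 145.9, 50.1), (322, 481.0, 147.6, 50.3), (326, 480.6, 149.2, 50.8), (330, 481.1, 151.0, 49.3), (334, 482.1, 153.0, 46.9)]
```

Resting level on the lips and centred to within 0.5 mm. I'll regrip at full depth and press.

```bash
python3 -m inch '[[0,0,0,0,0,0,0.8],[0,0,0,0,0,0,1],[0,0,0,0,0,0,1],[0,0,0,0,0,0,1],[0,0,0,0,0,0,1],[0,0,0,0,0,0,1]]' 60
python3 -m inch '[[0,0,0,0,0,0.12,1],[0,0,0,0,0,0.12,1],[0,0,0,0,0,0,1]]'
python3 -m inch '[[0,0,0,0,0,0.12,1],[0,0,0,0,0,0.14,1],[0,0,0,0,0,0,1],[0,0,0,0,0,0,1]]'
python3 - <<'E'
from rig import r, grab_frame
from h import *
f=grab_frame('wrist'); np.savez('pics/w17.npz',**f)
for v in range(195,326,10): print(v,pt(f,321,v), end=' ')
E
```

```text
clock: 24.75
eef_pos: [499.0, 149.1, 49.2]
tcp_rot: [3.141, 0.0, -3.048]
contact_force: [-0.0, 1.2, 2.4]
opening: 0.126
grasp_force: 58.6
clock: 25.0
eef_pos: [498.9, 149.1, 42.7]
tcp_rot: [3.142, 0.0, -3.048]
contact_force: [1.2, 2.1, -7.9]
opening: 0.127
grasp_force: 58.6
clock: 25.33
eef_pos: [498.6, 148.9, 36.2]
tcp_rot: [-3.141, -0.001, -3.048]
contact_force: [0.8, 0.3, -0.9]
opening: 0.13
grasp_force: 59.3
195 [459.6 145.1  32.7] 205 [462.9 145.4  36. ] 215 [466.8 145.8  37.2] 225 [471.5 146.2  36.7] 235 [475.9 146.7  37. ] 245 [480.1 147.1  38. ] 255 [485.3 147.6  37.1] 265 [490.1 148.   37.4] 275 [495.4 148.5  37.1] 285 [500.8 149.   37.1] 295 [506.5 149.6  36.9] 305 [512.8 150.2  36.2] 315 [519.8 150.9  35.1] 325 [525.5 151.4  36.2]
```

```bash
python3 -m inch '[[0,0,0,0,0,0.04,1],[0,0,0,0,0,0,1],[0,0,0,0,0,0,1]]'
python3 -m inch '[[0,0,0,0,0,0,0.8],[0,0,0,0,0,0,0.6],[0,0,0,0,0,0,0.5],[0,0,0,0,0,-0.6,0.5],[0,0,0,0,0,-1,0.5],[0,0,0,0,0,-1,0.5],[0,0,0,0.5,0.5,-1,0.3],[0,0,0,0.5,0.5,-1,0]]'
python3 -m inch '[[0,0,0,0.6,1,-0.6,0],[0,0,0,0.6,1,-0.6,0],[0,0,0,0,0,0,0],[0,0,0,0,0,0,0]]'
python3 - <<'E'
from rig import r, grab_frame
from h import *
f=grab_frame('wrist'); np.savez('pics/w18.npz',**f)
C=f['cam_to_world']; vv,uu=np.mgrid[0:400,0:640]; d=project_ray(f,uu,vv,True); P=C[:3,3]+d*(f['z_map']/(d@C[:3,2]))[...,None]
a=np.array([np.cos(.0945),np.sin(.0945)]); n=np.array([-a[1],a[0]]); q=P[...,:2]-[491.3,218.3]; X=q@a; Y=q@n; Z=P[...,2]
for nm,y0 in (('left',70),('mid',0),('right',-70)):
    for lo in range(-46,100,8):
        m=(abs(Y-y0)<5)&(X>lo)&(X<lo+8)&(Z>20)&(Z<60)&(f['z_map']>0)
        if m.sum()>3: print(nm,lo+4,'top %.1f y %.1f'%(np.percentile(Z[m],90),Y[m].mean()-y0),end='; ')
    m=(abs(Y-y0)<4)&(X<0)&(X>-60)&(Z>25)&(Z<45); print('rear end',X[m].min().round(1))
    j=(abs(Y-y0)>8)&(abs(Y-y0)<14)&(Z>38)&(Z<48)
    for s in (-1,1):
        k=j&(X*s>10)&(X*s<40); print('  clip',s,np.percentile(X[k],[2,98]).round(1) if k.any() else None)
E
```

```text
clock: 25.63
eef_pos: [498.7, 149.0, 35.7]
tcp_rot: [-3.142, -0.0, -3.048]
contact_force: [-1.2, -1.6, 4.2]
opening: 0.13
grasp_force: 59.9
clock: 26.3
eef_pos: [471.6, 171.5, 151.5]
tcp_rot: [3.142, 0.0, -3.049]
contact_force: [0.6, 0.4, 0.1]
opening: 0.767
grasp_force: 0.0
clock: 26.63
eef_pos: [436.9, 219.6, 181.4]
tcp_rot: [3.141, 0.002, -3.045]
contact_force: [0.5, 0.0, -1.1]
opening: 1.0
grasp_force: 0.0
left -34 top 36.1 y -0.7; left -26 top 38.2 y 0.5; left -18 top 37.5 y -0.0; left -10 top 37.5 y -0.5; left -2 top 36.9 y -0.6; left 6 top 36.2 y -0.6; left 14 top 35.4 y -0.9; left 22 top 38.4 y -0.3; left 30 top 36.6 y -0.0; left 38 top 34.2 y -1.1; left 46 top 32.2 y -1.0; left 54 top 32.0 y -0.9; left 62 top 32.0 y -1.1; left 70 top 31.5 y -0.8; left 78 top 32.0 y -1.2; left 86 top 31.9 y -0.8; left 94 top 31.2 y -0.8; left 102 top 31.9 y -1.0; rear end -35.3
  clip -1 [-27.8 -20.3]
  clip 1 [19.7 27.9]
mid -34 top 36.2 y 0.2; mid -26 top 38.5 y 0.3; mid -18 top 37.8 y 0.2; mid -10 top 37.4 y 0.3; mid -2 top 37.1 y 0.2; mid 6 top 37.0 y 0.1; mid 14 top 36.0 y 0.0; mid 22 top 38.8 y 0.3; mid 30 top 36.8 y 0.1; mid 38 top 36.8 y 0.4; mid 46 top 32.5 y 0.2; mid 54 top 32.2 y 0.3; mid 62 top 32.6 y 0.2; mid 70 top 32.0 y 0.1; mid 78 top 32.3 y 0.2; mid 86 top 32.2 y 0.1; mid 94 top 32.5 y 0.5; mid 102 top 31.9 y 0.4; rear end -37.8
  clip -1 [-27.8 -19.7]
  clip 1 [20.4 28.3]
right -34 top 36.4 y 0.1; right -26 top 38.8 y -0.0; right -18 top 37.7 y -0.0; right -10 top 37.3 y 0.4; right -2 top 37.3 y 0.6; right 6 top 36.5 y 0.6; right 14 top 35.8 y 0.6; right 22 top 37.7 y 0.3; right 30 top 36.8 y -0.4; right 38 top 36.1 y 0.4; right 46 top 32.4 y -0.3; right 54 top 32.0 y -0.1; right 62 top 32.3 y -0.2; right 70 top 32.2 y -0.1; right 78 top 31.2 y 0.2; right 86 top 31.8 y -0.3; right 94 top 31.4 y 0.0; right 102 top 31.5 y -0.1; rear end -37.9
  clip -1 [-28.  -19.9]
  clip 1 [19.9 28.9]
```

All three handles sit at the same height and are centred to within 0.5 mm. I'll hand in.

```bash
python3 -c "
from rig import r
print(r.sense()['contact_force'], r.sign_off())"
```

```text
the job is handed in; nothing more can be done
[0.13140647 0.8398247  0.49977173] None
```

Both drivers are snapped fully home, short left and long right, centred to within about 0.5 mm in the last wrist-camera depth check; the mid driver is still seated, the bystanders weren't re-measured (no contact seen), and the job is handed in at about 27 s after one mended slip on the short driver.

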